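# Hang up the dosing pail and hold the sprung bolt arm wound to its stop

### The arm

A 6-joint arm with a two-finger parallel gripper is mounted at the origin on the work surface. World frame = base frame: x ahead of the robot, y to its left, z up, the work surface at z = 0. Lengths are in m, angles in rad, forces in N, time in s.
With the tool pointing down it reaches from about 0.375 to 0.975 m from the base axis. Payload 3.8 kg.
Tool frame: the origin (TCP) lies at the very end of the fingers, on their centre line; the grasp point (between the pads) lies 19 mm behind it; x points along the fingers, y is the direction in which the jaws open and shut, and the axes are right-handed (so a half turn about x gives the same grasp; the last joint's range is limited). The gripper opens to 85 mm and grips with 20 to 120 N. Pads are 22 mm wide; open, the fingers measure 114 mm over their backs; the gripper's body (76 mm by 85 mm) begins 54 mm behind the grasp point. The pads swing forward as they close: fully open they stand 13 mm farther back than shut.
Start: joints at [-1.198, 0.264, 1.604, -0, 1.274, -0.037], TCP at [0.269, -0.619, 0.231] pointing down, gripper open.
Joint ranges: [-2.63, 2.63], [-0.94, 2.18], [0.31, 2.57], [-1.31, 4.45], [0, 2.66], [-2.55, 2.55]. Speed limits (rad/s): [2.57, 2.57, 3.14, 3.14, 3.14, 3.14].

### API

Orientations are given as a unit quaternion [x, y, z, w].
In Python, from workcell import r, viewer, ticket gives the robot as it stands.
- The arm moves only by the tool drive_tool, never from a script. Its argument "steps" is a list of rows, each a list of 7 numbers: the shift along the tool's x, y, z in m, then the turn, a rotation vector about the tool's x, y, z in degrees, then the opening in per cent of the stroke, from 0 (shut) to 100 (fully open). A call has 1 to 10 rows; each row shifts and turns the commanded pose from where the row before left it, along the tool's axes as they then stand; what a row does not reach is not made up. A row lasts 1/10 s, in which the tool goes at most 50 mm and 8.59 degrees, less where a joint would pass 70% of its speed; a pose out of reach is approached as far as the arm can. A call with a gripper value outside its range is refused whole. The fingers move at their own pace and stop on an object; the grip force is fixed at half the most. Time passes only in rows, so rows that do not move let the fingers close. It gives the time, the measured TCP pose, the force and the opening at its end, in the units of the state.
- r.state(): the state, without advancing time (a new reading comes with each control period).
- viewer.capture(name): name is "scene" or "side" or "wrist"; returns the picture (420x560x3 uint8, red, green, blue); there is no depth.
- viewer.get_calibration(name): a dict with "fx", "fy", "cx", "cy" (pixels), "R" (3x3) and "t" (3): a world point X has camera coordinates R X + t. Camera axes: x right, y down, z forward; pixel columns grow to the right and rows downward; lengths in m; the calibration is good to about 2 mm. A picture is of the moment at which its call begins: read the wrist's pose just before it. get_calibration takes no time and is no camera call; for the wrist camera it gives the pose at the moment of the call.
- ticket.hand_in(): hands the job in, once; it reports no verdict.
The state is a dict: "time_s": time; "q": joint angles; "qvel": joint speeds; "tau": joint torques, N m; "tool_pos": TCP position; "eef_rot": TCP orientation; "contact_force": force on the tool from outside, world axes, zero at the start; "torque": the same for the moment, N m; "opening": finger opening in m.
Only numpy, scipy, OpenCV 4.12 (cv2) and the standard library are available. Lean on these libraries where they do the work, as an engineer would, in place of code of your own. Each camera call takes 0.05 s, during which the arm holds its last target. There are 200 camera calls.

### The job

Hang the little metal dosing pail by its arched handle on the hook in the inner compartment and let go of it, so that it hangs free and upright. Then take the spring-loaded steel bolt arm on the round brass knob, wind it round clockwise (seen from above) until it is right against its stop, and finish while still holding it there against its spring with the gripper, so that a nurse can turn the key. Leave the amber vial, the pill crusher, the mortar and the oral syringe where they stand.

Things in the scene. Friction and masses are not known exactly. Their poses are not given: they have to be found in the camera images.
- pail: loose metal pail, about 140 g. Origin: centre of underside, z up. Cup 60 mm across at the rim, 45 mm high. Rigid arched handle of 8 mm round bar in its y-z plane, 78 mm wide over all; level top bar along y, 101 to 109 mm up, straight for 52 mm. The window from the cup's rim (45 mm up) to the bar (101 mm) is free for the hook. A wooden grip lug stands on the bar (point pail_lug)
- pail_lug (a point): top centre of the upright wooden grip lug on the middle of the pail's handle: 14 x 14 mm, from the bar's top (109 mm above the pail's underside) up to this point at 149 mm. Pinch it from above with the fingertips kept above the bar, so that they clear the hook; axes as the pail's
- pail_bar (a point): middle of the underside of the pail handle's top bar, 101 mm above the pail's underside on its axis; this point rests on the hook; axes as the pail's
- hook: fixed steel hook stand. Origin on the compartment floor below the seat, z up. Post 12 x 16 mm, 158 mm high, at x = +65 mm; from it an 8 mm round bar runs towards -x, sloping down to the seat over the origin, then up to a free tip at x = -20 mm (-24 outside), 19 mm above the seat. Bring the handle in along the hook's +x over the tip, bar along the hook's y, then lower it
- hook_seat (a point): upper side of the hook bar at its lowest point, 135 mm above the hook's origin (147 mm above the drawer floor); the hung handle bar rests here and the pail's underside then hangs 46 mm above the drawer floor; axes as the hook's
- compartment: fixed plywood tray, 260 (x) x 300 (y) x 12 mm, low walls (12 mm thick, tops 35 mm up) at back and sides, open at the front (-x). Origin: centre of underside. Hook in its +y half; at x = -20, y = -90 mm an aluminium pivot body, 48 mm across, 54 mm high, with brass knob and bolt arm on top. A 10 mm upright stop pin, top 64 mm up, stands where the arm's turn ends
- bolt_arm (a joint): turn of the bolt arm about its vertical pivot, rad. 0: at rest, pointing to the compartment's -x, 15 degrees towards -y; grows clockwise seen from above, the outer end swinging towards +y; 1.3: at the stop. The spring pushes back with 3 N at the post at rest, 7.5 N at the stop, and returns the arm if let go. Flat steel bar, 16 mm wide, upper side 64 mm above the drawer floor
- bolt_post (a point): top centre of the upright round brass post at the outer end of the bolt arm, 14 mm across, rising 36 mm from the arm's upper side (64 mm) to 100 mm above the drawer floor, 90 mm from the pivot axis; moves with the arm. Pinch it from above; it can turn between the fingers. Its axes turn with the arm: at joint value 0 they are the compartment's
- bolt_pivot (a point): top centre of the round brass knob (42 mm across) on the pivot axis of the bolt arm, 84 mm above the drawer floor; the arm turns about the vertical through this point
- vial: bystander: squat amber vial, 42 mm across, 58 mm high; origin centre of underside
- crusher: bystander: upright chrome pill crusher, 54 mm across, 85 mm high; origin centre of underside
- mortar: bystander: white ceramic mortar, 88 mm across, 55 mm high; origin centre of underside
- syringe: bystander: green plastic oral syringe lying along its x, 120 mm long, 18 mm thick with a 34 mm wide flange; origin on the drawer floor under its middle

How it is judged:
On the way, in this order (a step that is already met when the one before it is completed fails the run):
1. the pail hangs on the hook by its handle, let go (contact force between pail and hook above 0.3 N and contact force between the fingers and pail below 0.05 N and distance between pail_bar and hook_seat below 0.02 m and height (world z) of pail above 0.025 m and angle between pail's own z axis and vertical below 0.3 rad), for 0.3 s.
2. the bolt arm is held by the fingers against its stop (value of joint bolt_arm above 1.24 rad and contact force between the fingers and bolt_arm above 2 N), for 0.3 s.
At the end, for the whole second after the job is handed in: The pail hangs still by its handle, mid-bar within 20 mm of the hook seat, carried by the hook, underside over 25 mm up, within 0.3 rad of upright, fingers off it; the bolt arm is within 0.06 rad of its stop (above 1.24) with the fingers on it at over 2 N, holding it (all of step 1 and all of step 2 and linear speed of pail below 0.05 m/s); the arm keeps its last pose, push and grip.
It fails at once if the vial is knocked or moved more than 30 mm (distance of vial from where it was at the start of the episode above 0.03 m).
It fails at once if the crusher is knocked or moved more than 30 mm (distance of crusher from where it was at the start of the episode above 0.03 m).
It fails at once if the mortar is knocked or moved more than 30 mm (distance of mortar from where it was at the start of the episode above 0.03 m).
It fails at once if the syringe is knocked or moved more than 30 mm (distance of syringe from where it was at the start of the episode above 0.03 m).
It also fails if it takes over 53 s, if anything falls off the work surface, if the arm or the gripper's body presses on something with over 40 N, if the wrist force passes 120 N, or if a joint passes its speed limit or range.

## Working session

There is one attempt and no reset: what is moved stays moved. The work goes in short steps, Python scripts to look and compute and a tool call to move; the robot and the scene stay as the last step left them, time stands still between calls to the robot, and variables do not carry over. Pictures are saved under pics/ and viewed, about 8 in all and at most 12, crops included, and the job is handed in when it is done.

Besides the shell and the picture viewer there is one more tool, called after ">>>" as a command line: name --pt "numbers of a row" for each row, then --argument value for the rest. drive_tool: Moves the arm, as the interface text tells. Its arguments: {"type":"object","properties":{"steps":{"type":"array","items":{"type":"array","items":{"type":"number"}}}},"required":["steps"]}

```bash
mkdir -p pics; ls; python3 - <<'E'
from workcell import r, viewer
import cv2, numpy as np
print(r.state())
for n in ["scene","side"]:
    im=viewer.capture(n); cv2.imwrite(f"pics/{n}0.png",im[:,:,::-1]); 
    c=viewer.get_calibration(n); print(n,{k:np.round(v,4).tolist() for k,v in c.items()})
E
```

```text
pics
{'time_s': 0.0, 'q': array([-1.19792054e+00,  2.64775755e-01,  1.60540155e+00,  2.51100210e-05,
        1.27370079e+00, -3.68795579e-02]), 'qvel': array([ 0.00070437,  0.00129173, -0.00050594,  0.00060121, -0.00071273,
       -0.00011894]), 'tau': array([-2.67145988e-03, -5.15131295e+01, -3.67311466e+01, -6.14605369e-05,
        1.29209019e-02,  2.21896988e-05]), 'tool_pos': array([ 0.26865666, -0.61841946,  0.22993193]), 'eef_rot': array([-0.6921916 , -0.14465445,  0.69244509, -0.14305831]), 'contact_force': array([ 0.11529682,  0.40377785, -1.7420518 ]), 'torque': array([ 0.03265974, -0.02220234,  0.00627999]), 'opening': 0.0853246844967511}
scene {'fx': 462.4911, 'fy': 462.4911, 'cx': 274.4689, 'cy': 200.8901, 'R': [[0.5148, 0.8573, -0.0051], [0.5021, -0.3063, -0.8088], [-0.6949, 0.4138, -0.5881]], 't': [-0.2707, -0.1944, 1.5082]}
side {'fx': 459.713, 'fy': 459.713, 'cx': 274.1653, 'cy': 204.7715, 'R': [[0.9788, -0.2046, 0.0047], [-0.1088, -0.54, -0.8346], [0.1733, 0.8164, -0.5508]], 't': [-0.5686, 0.1295, 1.2372]}
```

View pics/scene0.png

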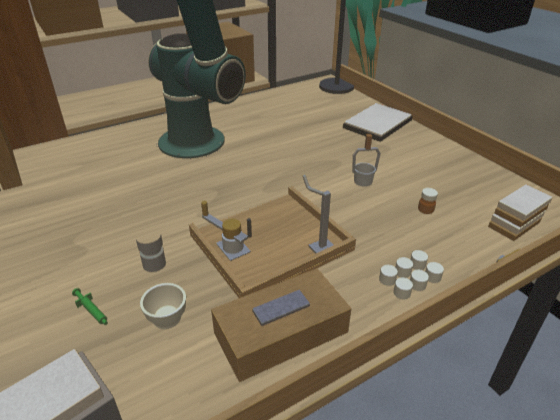

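View pics/side0.png

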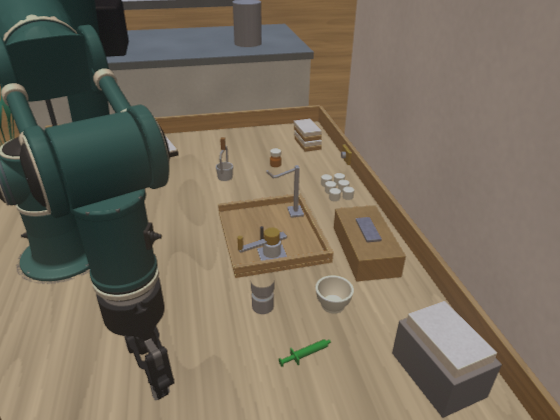

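The scene view shows the pail with its lug top at about (369,136), the hook tip at (306,178) and seat near (312,190), the post top at (205,203) and the knob at (232,225). In the side view these are at about (223,140), (269,173), (240,237) and (271,233). I'll enlarge both views to get exact pixels.

```bash
python3 - <<'E'
import cv2, numpy as np
s=cv2.imread("pics/scene0.png"); d=cv2.imread("pics/side0.png")
f=lambda im,x,y,w,h,k: cv2.resize(im[y:y+h,x:x+w],None,fx=k,fy=k,interpolation=cv2.INTER_CUBIC)
a=f(s,185,125,200,150,4)  # 800x600
cv2.imwrite("pics/c1.png",a)
b=f(d,200,130,133,145,4)
cv2.imwrite("pics/c2.png",b)
E
```

```text
(no output)
```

View pics/c1.png

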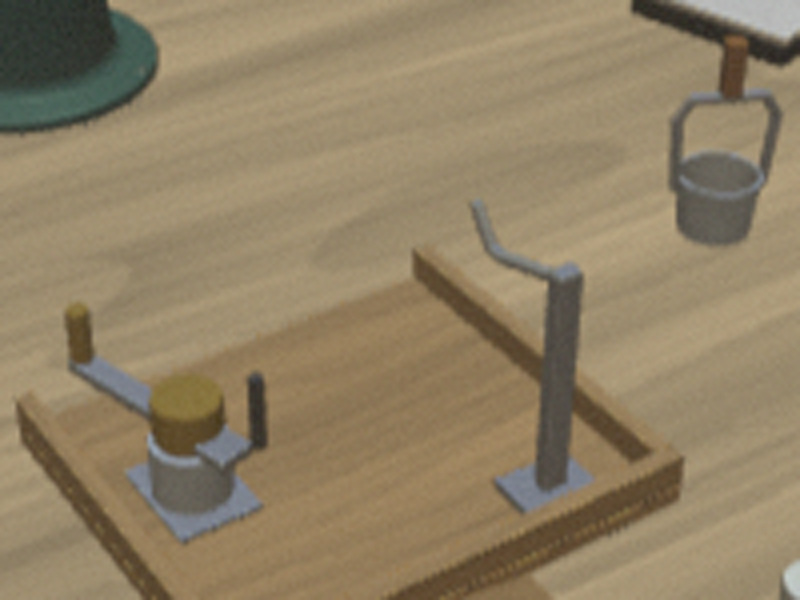

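View pics/c2.png

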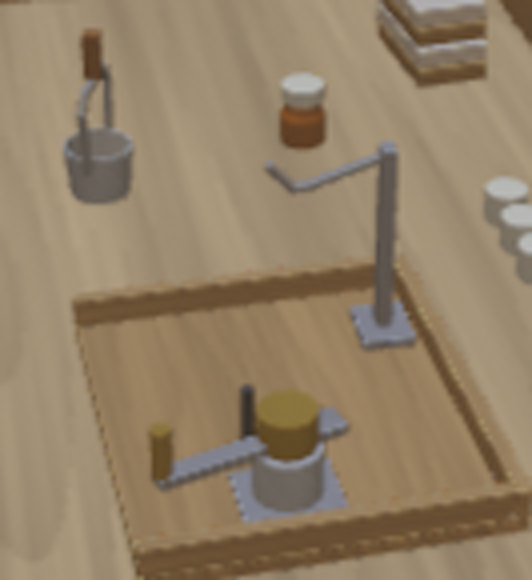

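```bash
cat > h.py <<'E'
import numpy as np, cv2
from workcell import r, viewer
def P(n):
    c=viewer.get_calibration(n); K=np.array([[c['fx'],0,c['cx']],[0,c['fy'],c['cy']],[0,0,1]])
    return K@np.c_[c['R'],c['t']]
def proj(M,X): p=M@np.r_[X,1]; return p[:2]/p[2]
def tri(A,a,B,b):
    X=cv2.triangulatePoints(A,B,np.float64(a),np.float64(b))[:,0]; X=X[:3]/X[3]
    return X,np.hypot(*(proj(A,X)-a)),np.hypot(*(proj(B,X)-b))
E
python3 - <<'E'
from h import *
A,B=P("scene"),P("side")
for n,a,b in [("lugtop",(735,42),(91,34)),("barmid",(732,96),(94,76)),("bar+y",(685,103),(82,108)),("bar-y",(772,96),(107,70)),("cupbottom",(714,225),(99,185)),
 ("tip",(477,204),(270,167)),("seat",(496,247),(295,187)),("hookpost",(563,270),(388,150)),("boltpost",(77,309),(160,429)),
 ("knob",(187,390),(287,405)),("pin",(256,377),(248,389)),("hookbase",(545,487),(382,324))]:
    X,e,f=tri(A,(185+a[0]/4-.4,125+a[1]/4-.4),B,(200+b[0]/4-.4,130+b[1]/4-.4)); print(n,X.round(4),round(e,1),round(f,1),round(np.hypot(*X[:2]),3))
from scipy.spatial.transform import Rotation as R
s=r.state();print(R.from_quat(s['eef_rot']).as_matrix().round(3))
for n,a,z in [("crusher",(150,240),.085),("mortar",(163,297),.055),("vial",(429,193),.058)]:
    c=viewer.get_calibration("scene");d=c['R'].T@[(a[0]-c['cx'])/c['fx'],(a[1]-c['cy'])/c['fy'],1];o=-c['R'].T@c['t'];print(n,(o+d*(z-o[2])/d[2]).round(3))
E
```

```text
lugtop [0.4743 0.3217 0.1469] 0.3 0.2 0.573
barmid [0.4751 0.3247 0.1064] 0.0 0.0 0.575
bar+y [0.46   0.296  0.0975] 1.6 1.3 0.547
bar-y [0.4876 0.3487 0.1022] 1.0 0.9 0.599
cupbottom [0.4737 0.3249 0.0018] 0.2 0.2 0.574
tip [0.5698 0.0508 0.1622] 0.8 0.7 0.572
seat [0.588  0.0521 0.1432] 0.8 0.6 0.59
hookpost [0.6541 0.0483 0.1681] 0.9 0.7 0.656
boltpost [ 0.4608 -0.151   0.0988] 0.5 0.5 0.485
knob [ 0.5463 -0.1242  0.0857] 0.8 0.7 0.56
pin [ 0.5303 -0.0728  0.0635] 0.6 0.5 0.535
hookbase [0.6545 0.0468 0.0189] 0.1 0.1 0.656
[[-0.001  0.398 -0.917]
 [ 0.002 -0.917 -0.398]
 [-1.    -0.002 -0.   ]]
crusher [ 0.508 -0.297  0.085]
mortar [ 0.648 -0.324  0.055]
vial [0.666 0.37  0.058]
```

```bash
cat >> h.py <<'E'
from scipy.spatial.transform import Rotation as Ro
def plan(goal,yaw,N):
    """constant body row (dx,dy,dz,rx deg) taking present measured pose to goal, tool down, tool y at yaw deg"""
    s=r.state(); Q=Ro.from_quat(s['eef_rot']).as_matrix(); now=np.degrees(np.arctan2(Q[1,1],Q[0,1]))
    turn=-((yaw-now+180)%360-180)/N
    D=Q.T@(np.array(goal)-s['tool_pos'])
    M=sum(Ro.from_euler('x',turn*k,degrees=True).as_matrix() for k in range(N))
    print("pos",s['tool_pos'].round(4),"yaw",now.round(2),"tilt",np.degrees(np.arccos(-Q[2,0])).round(2),"row",np.linalg.solve(M,D).round(5),round(turn,3),"x",N)
E
python3 -c "
from h import *
plan([.474,.324,.235],62,27)"
```

```text
pos [ 0.2687 -0.6185  0.2301] yaw -66.52 tilt 0.12 row [-0.00012  0.00592 -0.04407] -4.76 x 27
```

>>> drive_tool --pt "-0.0005 0.0059 -0.044 -4.76 0 0 100" --pt "-0.0005 0.0059 -0.044 -4.76 0 0 100" --pt "-0.0005 0.0059 -0.044 -4.76 0 0 100" --pt "-0.0005 0.0059 -0.044 -4.76 0 0 100" --pt "-0.0005 0.0059 -0.044 -4.76 0 0 100" --pt "-0.0005 0.0059 -0.044 -4.76 0 0 100" --pt "-0.0005 0.0059 -0.044 -4.76 0 0 100" --pt "-0.0005 0.0059 -0.044 -4.76 0 0 100" --pt "-0.0005 0.0059 -0.044 -4.76 0 0 100"

```text
time_s: 1.0
tool_pos: [0.5902, -0.3943, 0.2349]
eef_rot: [-0.591, -0.388, 0.591, -0.387]
contact_force: [0.8, 0.5, -0.6]
opening: 0.0857
```

>>> drive_tool --pt "-0.0005 0.0059 -0.044 -4.76 0 0 100" --pt "-0.0005 0.0059 -0.044 -4.76 0 0 100" --pt "-0.0005 0.0059 -0.044 -4.76 0 0 100" --pt "-0.0005 0.0059 -0.044 -4.76 0 0 100" --pt "-0.0005 0.0059 -0.044 -4.76 0 0 100" --pt "-0.0005 0.0059 -0.044 -4.76 0 0 100" --pt "-0.0005 0.0059 -0.044 -4.76 0 0 100" --pt "-0.0005 0.0059 -0.044 -4.76 0 0 100" --pt "-0.0005 0.0059 -0.044 -4.76 0 0 100"

```text
time_s: 1.9
tool_pos: [0.6719, -0.0125, 0.2395]
eef_rot: [0.409, 0.577, -0.409, 0.577]
contact_force: [-0.3, -0.7, 1.2]
opening: 0.0854
```

>>> drive_tool --pt "0 0.0059 -0.044 -4.76 0 0 100" --pt "0 0.0059 -0.044 -4.76 0 0 100" --pt "0 0.0059 -0.044 -4.76 0 0 100" --pt "0 0.0059 -0.044 -4.76 0 0 100" --pt "0 0.0059 -0.044 -4.76 0 0 100" --pt "0 0.0059 -0.044 -4.76 0 0 100" --pt "0 0.0059 -0.044 -4.76 0 0 100" --pt "0 0.0059 -0.044 -4.76 0 0 100" --pt "0 0.0059 -0.044 -4.76 0 0 100" --pt "0 0 0 0 0 0 100"

```text
time_s: 2.9
tool_pos: [0.4695, 0.3247, 0.2397]
eef_rot: [0.169, 0.688, -0.169, 0.686]
contact_force: [-0.1, 0.6, -0.6]
opening: 0.0854
```

```bash
python3 - <<'E'
from h import *
plan([.474,.324,.235],62,1); M=P("wrist")
im=viewer.capture("wrist"); np.save("w1.npy",M)
cv2.imwrite("pics/w1.png",im[:,:,::-1])
for n,X in [("lug",(.4743,.3225,.149)),("bar",(.4743,.3235,.109))]: print(n,proj(M,X))
E
```

```text
pos [0.4695 0.3247 0.2397] yaw 62.37 tilt 0.17 row [0.0047  0.00141 0.00432] 0.366 x 1
lug [275.97588252 216.74680145]
bar [276.86579332 201.61147769]
```

View pics/w1.png

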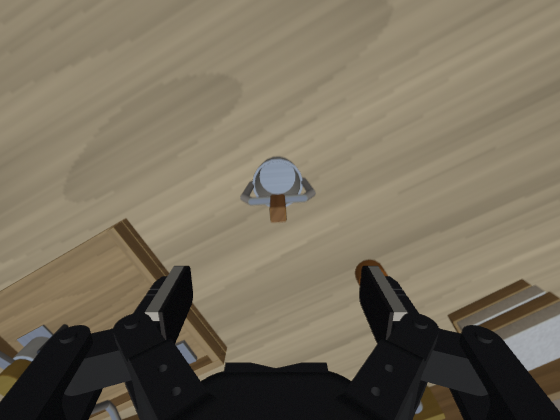

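The wrist view shows the pail upright. The handle bar runs from (243,199) to (313,197) and the lug's top face centre is at about (278.5,214), close to where I predicted it.

```bash
cat >> h.py <<'E'
def onz(M,uv,z):
    A=M[:,:3]; b=M@np.array([0,0,z,1.]); S=np.c_[A[:,:2],-np.r_[uv,1.]]
    x=np.linalg.solve(S,-b); return np.r_[x[:2],z]
E
python3 - <<'E'
from h import *
M=np.load("w1.npy")
L=onz(M,(278.5,214),.149); a=onz(M,(244,199),.105);b=onz(M,(313,197.3),.105)
print(L,onz(M,(278.5,200),.105),np.hypot(*(a-b)[:2]),np.degrees(np.arctan2(*(b-a)[[1,0]])), (a+b)/2)
yaw=np.degrees(np.arctan2(*(b-a)[[1,0]]))
plan(np.r_[L[:2],.2397],yaw,2)
plan(np.r_[L[:2],.115],yaw,4)
E
```

```text
[0.47308917 0.3255328  0.149     ] [0.47472373 0.32511021 0.105     ] 0.06786670889353248 63.89159145319419 [0.47301349 0.32595711 0.105     ]
pos [0.4715 0.3233 0.2398] yaw 62.23 tilt 0.06 row [7.00e-05 1.36e-03 1.70e-04] -0.833 x 2
pos [0.4715 0.3233 0.2398] yaw 62.23 tilt 0.06 row [0.03121 0.0007  0.00011] -0.417 x 4
```

>>> drive_tool --pt "0.01 0.0025 0.001 -0.8 0 0 60" --pt "0.02 0 0 -0.5 0 0 50" --pt "0.025 0 0 0 0 0 50" --pt "0.025 0 0 0 0 0 50" --pt "0.025 0 0 0 0 0 50" --pt "0.015 0 0 0 0 0 50" --pt "0.004 0 0 0 0 0 50" --pt "0 0 0 0 0 0 50"

```text
time_s: 3.75
tool_pos: [0.4761, 0.3228, 0.1155]
eef_rot: [0.163, 0.688, -0.164, 0.688]
contact_force: [-0.7, -1.8, 0.3]
opening: 0.0427
```

```bash
python3 - <<'E'
from h import *
plan([.4735,.325,.116],63.5,1); M=P("wrist")
im=viewer.capture("wrist"); np.save("w2.npy",M)
cv2.imwrite("pics/w2.png",im[:,:,::-1])
E
```

```text
pos [0.4761 0.3228 0.1155] yaw 63.24 tilt 0.08 row [-0.00048  0.00079 -0.00326] -0.264 x 1
```

View pics/w2.png

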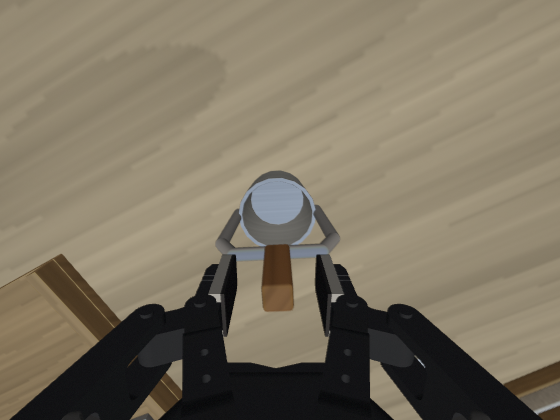

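The lug (top face centre about (278,294)) sits between the open pads and is centred between them (229 and 327). Now to grip and lift.

```bash
python3 - <<'E'
from h import *
M=np.load("w2.npy")
L=onz(M,(278,297),.149);a=onz(M,(225,255),.105);b=onz(M,(333,251.5),.105)
print(L,a,b,(a+b)/2,np.degrees(np.arctan2(*(b-a)[[1,0]])))
plan(np.r_[L[:2],.115],63.5,1); plan(np.r_[((a+b)/2)[:2],.115],63.5,1)
E
```

```text
[0.47233675 0.32587126 0.149     ] [0.46141583 0.29715704 0.105     ] [0.48754674 0.35419745 0.105     ] [0.47448128 0.32567724 0.105     ] 65.38690146371195
pos [0.4766 0.3234 0.1167] yaw 63.26 tilt 0.03 row [ 0.00166  0.00028 -0.00489] -0.245 x 1
pos [0.4766 0.3234 0.1167] yaw 63.26 tilt 0.03 row [ 0.00166  0.00107 -0.00288] -0.245 x 1
```

>>> drive_tool --pt "0 0.0005 -0.0035 -1 0 0 50" --pt "0 0 0 0 0 0 20" --pt "0 0 0 0 0 0 0" --pt "0 0 0 0 0 0 0" --pt "0 0 0 0 0 0 0" --pt "0 0 0 0 0 0 0"

```text
time_s: 4.4
tool_pos: [0.4734, 0.3259, 0.1174]
eef_rot: [0.158, 0.689, -0.157, 0.69]
contact_force: [-1.0, -1.5, 6.5]
opening: 0.0131
```

>>> drive_tool --pt "-0.01 0 0 0 0 0 0" --pt "-0.02 0 0 0 0 0 0" --pt "-0.02 0 0 0 0 0 0" --pt "-0.02 0 0 0 0 0 0" --pt "-0.01 0 0 0 0 0 0" --pt "-0.002 0 0 0 0 0 0" --pt "0 0 0 0 0 0 0"

```text
time_s: 5.1
tool_pos: [0.4727, 0.3255, 0.198]
eef_rot: [0.157, 0.689, -0.157, 0.689]
contact_force: [0.0, 0.0, -2.8]
opening: 0.0129
```

```bash
python3 -c "
from h import *
plan([.49,.051,.197],88.5,9)"
```

```text
pos [0.4727 0.3255 0.198 ] yaw 64.3 tilt 0.01 row [ 0.00011 -0.02918  0.0098 ] -2.689 x 9
```

>>> drive_tool --pt "0 -0.0292 0.0098 -2.69 0 0 0" --pt "0 -0.0292 0.0098 -2.69 0 0 0" --pt "0 -0.0292 0.0098 -2.69 0 0 0" --pt "0 -0.0292 0.0098 -2.69 0 0 0" --pt "0 -0.0292 0.0098 -2.69 0 0 0" --pt "0 -0.0292 0.0098 -2.69 0 0 0" --pt "0 -0.0292 0.0098 -2.69 0 0 0" --pt "0 -0.0292 0.0098 -2.69 0 0 0" --pt "0 -0.0292 0.0098 -2.69 0 0 0" --pt "0 0 0 0 0 0 0"

```text
time_s: 6.1
tool_pos: [0.4899, 0.0479, 0.1968]
eef_rot: [0.01, 0.708, -0.011, 0.706]
contact_force: [-0.3, 0.4, -2.5]
opening: 0.0131
```

```bash
python3 - <<'E'
from h import *
plan([.565,.051,.197],88.5,4)
f=lambda im,x,y,w,h,k: cv2.resize(im[y:y+h,x:x+w,::-1],None,fx=k,fy=k,interpolation=cv2.INTER_CUBIC)
for n in["scene","side","wrist"]: cv2.imwrite(f"pics/{n}3.png",viewer.capture(n)[:,:,::-1])
a=f(viewer.capture("scene"),235,120,130,150,3);b=f(viewer.capture("side"),200,110,130,150,3)
cv2.imwrite("pics/c3.png",np.hstack([a,b]))
E
```

```text
pos [0.4899 0.0479 0.1968] yaw 88.36 tilt 0.15 row [-9.000e-05  1.300e-03  1.875e-02] -0.036 x 4
```

View pics/c3.png

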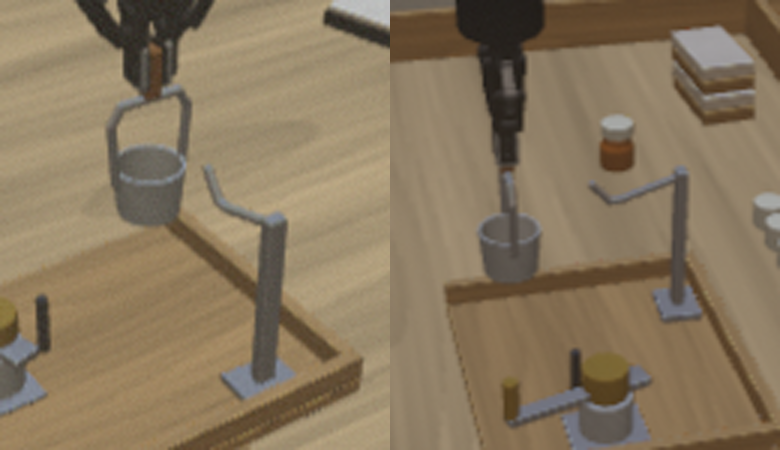

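The pail hangs upright from the gripper in front of the hook, with its bar level and across the hook's line. The hook tip is at a height between the cup rim and the bar. I'll bring it in.

>>> drive_tool --pt "0 0.002 0.01 0 0 0 0" --pt "0 0 0.015 0 0 0 0" --pt "0 0 0.018 0 0 0 0" --pt "0 0 0.018 0 0 0 0" --pt "0 0 0.018 0 0 0 0" --pt "0 0 0.014 0 0 0 0" --pt "0 0 0.005 0 0 0 0" --pt "0 0 0 0 0 0 0" --pt "0 0 0 0 0 0 0"

```text
time_s: 7.25
tool_pos: [0.5877, 0.0505, 0.1979]
eef_rot: [0.009, 0.707, -0.009, 0.707]
contact_force: [-0.1, 0.0, -1.7]
opening: 0.0132
```

```bash
python3 - <<'E'
from h import *
plan([.588,.050,.164],88.5,4);print(r.state()['contact_force'])
f=lambda im,x,y,w,h,k: cv2.resize(im[y:y+h,x:x+w,::-1],None,fx=k,fy=k,interpolation=cv2.INTER_CUBIC)
a=f(viewer.capture("scene"),250,130,98,110,4);b=f(viewer.capture("side"),230,120,98,110,4)
cv2.imwrite("pics/c4.png",np.hstack([a,b]))
E
```

```text
pos [0.5877 0.0505 0.1979] yaw 88.52 tilt 0.07 row [ 8.48e-03 -1.30e-04  8.00e-05] 0.005 x 4
[-1.18653710e-01  1.18115711e-03 -1.71309735e+00]
```

View pics/c4.png

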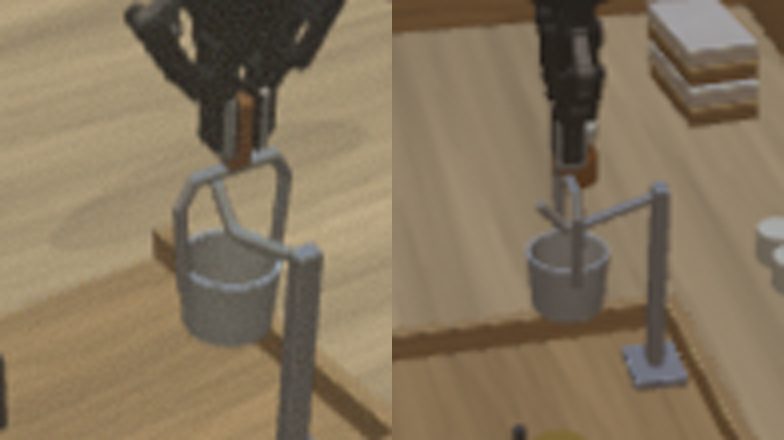

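The hook bar runs through the handle window and the handle bar is above the seat. Lowering.

>>> drive_tool --pt "0.006 0 0 0 0 0 0" --pt "0.008 0 0 0 0 0 0" --pt "0.008 0 0 0 0 0 0" --pt "0.006 0 0 0 0 0 0" --pt "0.003 0 0 0 0 0 0" --pt "0.001 0 0 0 0 0 0" --pt "0 0 0 0 0 0 0"

```text
time_s: 8.05
tool_pos: [0.5882, 0.0504, 0.1661]
eef_rot: [0.009, 0.707, -0.009, 0.707]
contact_force: [0.0, -0.6, -2.0]
opening: 0.013
```

>>> drive_tool --pt "0.001 0 0 0 0 0 0" --pt "0.001 0 0 0 0 0 0" --pt "0 0 0 0 0 0 0"

```text
time_s: 8.35
tool_pos: [0.5883, 0.0504, 0.1644]
eef_rot: [0.009, 0.707, -0.009, 0.707]
contact_force: [-0.1, -0.2, -1.3]
opening: 0.013
```

>>> drive_tool --pt "0.001 0 0 0 0 0 0" --pt "0.0005 0 0 0 0 0 0" --pt "0 0 0 0 0 0 0" --pt "0 0 0 0 0 0 0"

```text
time_s: 8.75
tool_pos: [0.5887, 0.0505, 0.1633]
eef_rot: [0.009, 0.707, -0.009, 0.707]
contact_force: [1.8, -1.3, -0.1]
opening: 0.0129
```

>>> drive_tool --pt "0.001 0 0 0 0 0 0" --pt "0 0 0 0 0 0 0" --pt "0 0 0 0 0 0 0"

```text
time_s: 9.05
tool_pos: [0.5889, 0.0504, 0.163]
eef_rot: [0.009, 0.706, -0.009, 0.708]
contact_force: [-0.6, -1.0, 5.8]
opening: 0.0128
```

>>> drive_tool --pt "-0.0007 0 0 0 0 0 0" --pt "0 0 0 0 0 0 18" --pt "0 0 0 0 0 0 22" --pt "0 0 0 0 0 0 30" --pt "0 0 0 0 0 0 40" --pt "0 0 0 0 0 0 50" --pt "0 0 0 0 0 0 50" --pt "0 0 0 0 0 0 50" --pt "0 0 0 0 0 0 50" --pt "0 0 0 0 0 0 50"

```text
time_s: 10.05
tool_pos: [0.5882, 0.0504, 0.1625]
eef_rot: [0.009, 0.707, -0.009, 0.707]
contact_force: [-0.1, 0.0, 0.6]
opening: 0.0427
```

>>> drive_tool --pt "-0.005 0 0 0 0 0 50" --pt "-0.015 0 0 0 0 0 50" --pt "-0.02 0 0 0 0 0 50" --pt "-0.02 0 0 0 0 0 50" --pt "-0.01 0 0 0 0 0 50" --pt "-0.005 0 0 0 0 0 50" --pt "0 0 0 0 0 0 50" --pt "0 0 0 0 0 0 50"

```text
time_s: 10.85
tool_pos: [0.5877, 0.0504, 0.2367]
eef_rot: [0.009, 0.707, -0.009, 0.707]
contact_force: [0.4, 0.7, 0.3]
opening: 0.0426
```

```bash
python3 - <<'E'
from h import *
plan([.461,-.151,.24],30,8);print(r.state()['q'])
f=lambda im,x,y,w,h,k: cv2.resize(im[y:y+h,x:x+w,::-1],None,fx=k,fy=k,interpolation=cv2.INTER_CUBIC)
a=f(viewer.capture("scene"),190,140,160,130,3);b=f(viewer.capture("side"),225,130,106,130,3)
cv2.imwrite("pics/c5.png",np.hstack([a,b]))
E
```

```text
pos [0.5877 0.0504 0.2367] yaw 88.51 tilt 0.07 row [-0.00039 -0.03093 -0.00276] 7.314 x 8
[ 4.33083483e-02  1.01469307e-01  1.78431927e+00 -1.83517048e-05
  1.25702880e+00 -1.50150844e+00]
```

View pics/c5.png

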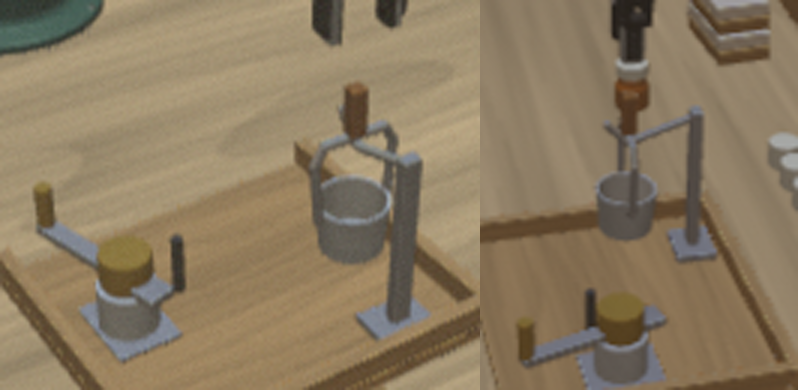

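The pail hangs upright on the hook seat with the gripper clear of it. Next, above the bolt post.

```bash
python3 -c "
from h import *
plan([.461,-.151,.18],106,9)"
```

```text
pos [0.5874 0.0504 0.2362] yaw 88.51 tilt 0.13 row [ 0.00628 -0.02078 -0.01646] -1.944 x 9
```

>>> drive_tool --pt "0 -0.0208 -0.0165 -1.94 0 0 50" --pt "0 -0.0208 -0.0165 -1.94 0 0 50" --pt "0 -0.0208 -0.0165 -1.94 0 0 50" --pt "0 -0.0208 -0.0165 -1.94 0 0 50" --pt "0 -0.0208 -0.0165 -1.94 0 0 50" --pt "0.01 -0.0208 -0.0165 -1.94 0 0 50" --pt "0.015 -0.0208 -0.0165 -1.94 0 0 50" --pt "0.015 -0.0208 -0.0165 -1.94 0 0 50" --pt "0.015 -0.0208 -0.0165 -1.94 0 0 50" --pt "0 0 0 0 0 0 50"

```text
time_s: 11.95
tool_pos: [0.4581, -0.1523, 0.1791]
eef_rot: [-0.097, 0.702, 0.098, 0.698]
contact_force: [0.3, -0.1, -0.7]
opening: 0.0427
```

```bash
python3 - <<'E'
from h import *
M=P("wrist"); plan([.461,-.151,.12],106,1); np.save("w3.npy",M)
cv2.imwrite("pics/w3.png",viewer.capture("wrist")[:,:,::-1])
print(proj(M,(.461,-.151,.1)),proj(M,(.5463,-.1242,.084)))
E
```

```text
pos [ 0.4581 -0.1523  0.1791] yaw 105.83 tilt 0.37 row [0.05913 0.00031 0.00344] -0.17 x 1
[275.92879842 219.66557369] [278.40131388 300.79201796]
```

View pics/w3.png

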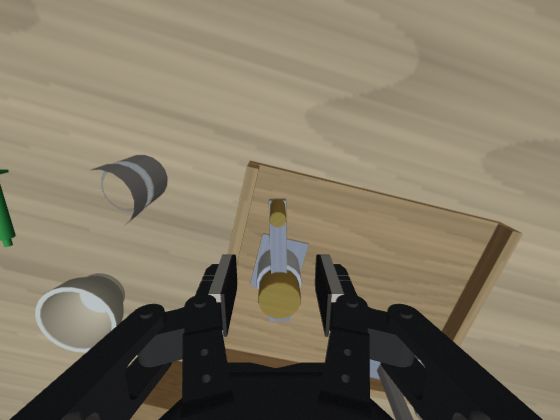

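The post top is at about (278.5,219.5) and the knob top centre at about (279.5,297), both close to my predictions. The tray's front edge is also visible.

```bash
python3 - <<'E'
from h import *
M=np.load("w3.npy"); p=onz(M,(278.5,219.5),.1);k=onz(M,(279.5,297),.084);d=p-k
print(p,k,np.hypot(*d[:2]),np.degrees(np.arctan2(d[1],d[0]))%360)
a=onz(M,(250,163),.035);b=onz(M,(519,232),.035);print("front wall ends",a,b,np.degrees(np.arctan2(*(b-a)[[1,0]])))
plan([*p[:2],.071],106,1)
E
```

```text
[ 0.46029816 -0.14904351  0.1       ] [ 0.54191211 -0.12437443  0.084     ] 0.08526078087531215 196.81825438962096
front wall ends [ 0.43511138 -0.18440413  0.035     ] [0.42870847 0.10823668 0.035     ] 91.25341782566187
pos [ 0.4596 -0.1515  0.1804] yaw 105.79 tilt 0.24 row [0.10944 0.00187 0.00172] -0.206 x 1
```

>>> drive_tool --pt "0.015 0.001 0.0015 0 0 0 50" --pt "0.025 0 0 0 0 0 50" --pt "0.025 0 0 0 0 0 50" --pt "0.02 0 0 0 0 0 50" --pt "0.015 0 0 0 0 0 50" --pt "0.008 0 0 0 0 0 50" --pt "0 0 0 0 0 0 25" --pt "0 0 0 0 0 0 0" --pt "0 0 0 0 0 0 0" --pt "0 0 0 0 0 0 0"

```text
time_s: 13.0
tool_pos: [0.4634, -0.1494, 0.0754]
eef_rot: [-0.098, 0.7, 0.098, 0.701]
contact_force: [0.8, 4.5, 1.0]
opening: 0.0116
```

>>> drive_tool --pt "0 0 0 0 0 0 0" --pt "0 0 0 0 0 0 0" --pt "0 0 0 0 0 0 0"

```text
time_s: 13.3
tool_pos: [0.4634, -0.1495, 0.0753]
eef_rot: [-0.098, 0.7, 0.098, 0.701]
contact_force: [1.0, 5.2, 4.7]
opening: 0.012
```

```bash
python3 - <<'E'
from h import *
s=r.state(); print(s['contact_force'],s['opening'])
piv=np.array([.5455,-.1245]); d=s['tool_pos'][:2]-piv; a0=np.degrees(np.arctan2(d[1],d[0]))%360; print(np.hypot(*d),a0)
for da in (40,76):
    a=np.radians(196.5-da); plan([*(piv+.09*np.array([np.cos(a),np.sin(a)])),s['tool_pos'][2]],106-da,da//4)
E
```

```text
[1.0401045  5.22328361 4.70186603] 0.011968012089545567
0.08581110014823966 196.90545308031554
pos [ 0.4634 -0.1495  0.0753] yaw 105.95 tilt 0.09 row [ 0.       0.0062  -0.00026] 3.995 x 10
pos [ 0.4634 -0.1495  0.0753] yaw 105.95 tilt 0.09 row [ 1.00e-05  6.17e-03 -5.00e-05] 3.997 x 19
```

>>> drive_tool --pt "0 0.003 0 2 0 0 0" --pt "0 0.0062 0 4 0 0 0" --pt "0 0.0062 0 4 0 0 0" --pt "0 0.0062 0 4 0 0 0" --pt "0 0.0062 0 4 0 0 0" --pt "0 0.0062 0 4 0 0 0" --pt "0 0.0062 0 4 0 0 0" --pt "0 0.0062 0 4 0 0 0" --pt "0 0.0062 0 4 0 0 0" --pt "0 0 0 0 0 0 0"

```text
time_s: 14.3
tool_pos: [0.4631, -0.0993, 0.0753]
eef_rot: [0.109, 0.697, -0.111, 0.7]
contact_force: [0.2, -5.4, 0.8]
opening: 0.012
```

```bash
cat > c.py <<'E'
from h import *
s=r.state(); print(s['contact_force'],s['opening'],s['time_s'])
piv=np.array([.5455,-.1245]); d=s['tool_pos'][:2]-piv; a0=np.degrees(np.arctan2(d[1],d[0]))%360; print(np.hypot(*d),a0,"turned",(196.5-a0)*np.pi/180)
a=np.radians(196.5-76); plan([*(piv+.088*np.array([np.cos(a),np.sin(a)])),.0755],30,9)
E
python3 c.py
```

```text
[ 0.21600832 -5.40614265  0.7535729 ] 0.012002631268832194 14.3
0.08617796849221288 163.00350260507466 turned 0.5846241674271505
pos [ 0.4631 -0.0993  0.0753] yaw 72.05 tilt 0.24 row [-3.00e-05  7.18e-03  1.00e-05] 4.672 x 9
```

>>> drive_tool --pt "0 0.0063 0 4.2 0 0 0" --pt "0 0.0063 0 4.2 0 0 0" --pt "0 0.0063 0 4.2 0 0 0" --pt "0 0.0063 0 4.2 0 0 0" --pt "0 0.0063 0 4.2 0 0 0" --pt "0 0.0063 0 4.2 0 0 0" --pt "0 0.0063 0 4.2 0 0 0" --pt "0 0.0063 0 4.2 0 0 0" --pt "0 0.003 0 2 0 0 0" --pt "0 0 0 0 0 0 0"

```text
time_s: 15.3
tool_pos: [0.4919, -0.0562, 0.0753]
eef_rot: [0.317, 0.631, -0.319, 0.632]
contact_force: [-0.2, -6.0, 3.3]
opening: 0.0118
```

```bash
python3 c.py
```

```text
[-0.24417161 -6.01353847  3.3437771 ] 0.01180166297942214 15.3
0.0868211091605081 128.0969039083694 turned 1.193859245357019
pos [ 0.4919 -0.0562  0.0753] yaw 36.53 tilt 0.21 row [-3.00e-05  1.29e-03 -1.50e-04] 0.726 x 9
```

>>> drive_tool --pt "0 0.003 0 2 0 0 0" --pt "0 0.003 0 2 0 0 0" --pt "0 0.002 0 1 0 0 0" --pt "0 0 0 0 0 0 0" --pt "0 0 0 0 0 0 0"

```text
time_s: 15.8
tool_pos: [0.4979, -0.0518, 0.0752]
eef_rot: [0.344, 0.616, -0.346, 0.618]
contact_force: [-1.7, -5.1, 3.9]
opening: 0.0118
```

>>> drive_tool --pt "0 0.002 0 1 0 0 0" --pt "0 0 0 0 0 0 0" --pt "0 0 0 0 0 0 0"

```text
time_s: 16.1
tool_pos: [0.4994, -0.0508, 0.0752]
eef_rot: [0.35, 0.614, -0.352, 0.615]
contact_force: [-2.6, -6.2, 4.4]
opening: 0.0119
```

```bash
python3 c.py
```

```text
[-2.60885831 -6.19454093  4.41617751] 0.011868460381169206 16.1
0.08694065367664142 122.01976217482755 turned 1.29992537771768
pos [ 0.4994 -0.0508  0.0752] yaw 30.55 tilt 0.19 row [-3.0e-05  2.6e-04 -1.2e-04] 0.061 x 9
```

>>> drive_tool --pt "0 0.002 0 0.8 0 0 0" --pt "0 0 0 0 0 0 0" --pt "0 0 0 0 0 0 0"

```text
time_s: 16.4
tool_pos: [0.4998, -0.0504, 0.0751]
eef_rot: [0.353, 0.612, -0.357, 0.612]
contact_force: [-6.4, -8.0, 8.2]
opening: 0.012
```

>>> drive_tool --pt "0 0.002 0 0.5 0 0 0" --pt "0 0 0 0 0 0 0" --pt "0 0 0 0 0 0 0"

```text
time_s: 16.7
tool_pos: [0.5, -0.0503, 0.075]
eef_rot: [0.354, 0.611, -0.36, 0.609]
contact_force: [-10.4, -13.0, 11.8]
opening: 0.0118
```

```bash
python3 c.py
```

```text
[-10.3570174  -12.97892222  11.83645324] 0.011783357293106516 16.7
0.08707629217621969 121.51896078235784 turned 1.308666010914849
pos [ 0.5    -0.0503  0.075 ] yaw 29.34 tilt 0.5 row [-6.0e-05  1.7e-04 -1.1e-04] -0.074 x 9
```

The arm has stalled against the stop: 2 mm commanded gave 0.2 mm of motion, and the force rose to about 17 N horizontally. One last look before handing in.

```bash
python3 - <<'E'
from h import *
f=lambda im,x,y,w,h,k: cv2.resize(im[y:y+h,x:x+w,::-1],None,fx=k,fy=k,interpolation=cv2.INTER_CUBIC)
a=f(viewer.capture("scene"),180,130,160,150,3);b=f(viewer.capture("side"),225,130,106,150,3)
cv2.imwrite("pics/c6.png",np.hstack([a,b])); s=r.state(); print(s['contact_force'],s['tool_pos'],s['opening'])
E
```

```text
[-11.11693577 -12.75227989  11.59047919] [ 0.50001351 -0.05029199  0.07503035] 0.011724670149736235
```

View pics/c6.png

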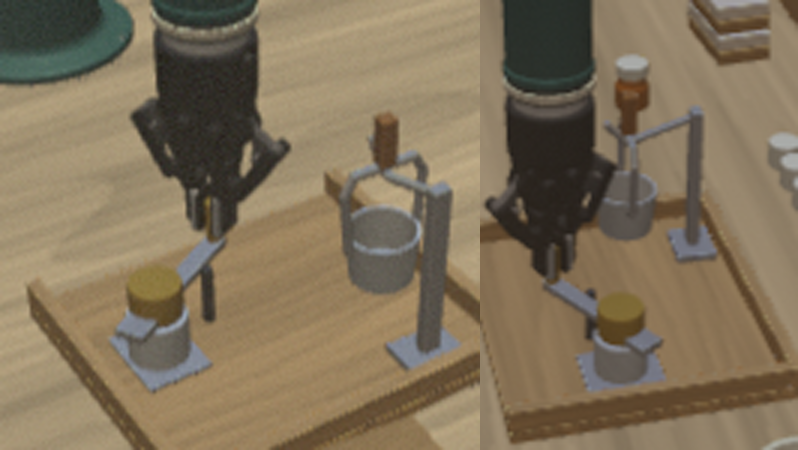

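>>> drive_tool --pt "0 0 0 0 0 0 0" --pt "0 0 0 0 0 0 0" --pt "0 0 0 0 0 0 0" --pt "0 0 0 0 0 0 0" --pt "0 0 0 0 0 0 0"

```text
time_s: 17.3
tool_pos: [0.5, -0.0503, 0.075]
eef_rot: [0.354, 0.611, -0.36, 0.609]
contact_force: [-11.2, -12.9, 11.0]
opening: 0.012
```

The arm rests against the pin with the post gripped, and the pail hangs upright on the hook, clear of the gripper.

```bash
python3 -c "
from workcell import ticket; print(ticket.hand_in())"
```

```text
the job is handed in; nothing more can be done
None
```

The pail is hanging on the hook and the bolt arm is held against its stop. I handed the job in just after 17.3 s of the 53 s allowed; no verdict was reported.

- **Pail:** I gripped it by the wooden lug, brought it in over the hook tip, lowered it until the hook took its weight and let go. The last picture shows it hanging upright with the gripper clear.
- **Bolt arm:** I pinched it by its post and wound it clockwise until it stopped moving. The estimated angle is 1.31 rad against the 1.3 rad stop, from the tool position and camera-measured pivot. The post is still gripped, with a steady horizontal push of about 17 N, and the picture shows the arm against the stop pin.
- **Bystanders:** I kept the path clear of the vial, crusher, mortar and syringe. I felt no contact with them, but I didn't re-measure where they stand at the end.
- **Small disagreements:** The wrist view gave 85 mm from pivot to post instead of the stated 90 mm; the scene and side views agreed with 90 mm. The grip is therefore about 3 mm inside the post's centre. There is also a steady upward force of about 11 N on the tool.

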